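# Screw the lid onto the biscuit jar

## Robot

A 6-joint arm with a two-finger parallel gripper is mounted at the origin on the work surface. World frame = base frame: x ahead of the robot, y to its left, z up, the work surface at z = 0. Lengths are in m, angles in degrees, forces in N, time in s.
With the tool pointing down it reaches from about 0.275 to 0.825 m from the base axis. Payload 4.9 kg.
Tool frame: the origin (TCP) lies at the very end of the fingers, on their centre line; the grasp point (between the pads) lies grasp_offset behind it (grasp_offset is the distance from the TCP to the grasp point, in m); x points along the fingers, y is the direction in which the jaws open and shut, and the axes are right-handed (so a half turn about x gives the same grasp; the last joint's range is limited). The gripper opens to 85 mm and grips with 20 to 120 N. Pads are 22 mm wide; open, the fingers measure 114 mm over their backs; the gripper's body (76 mm by 85 mm) begins 54 mm behind the grasp point. The pads swing forward as they close: fully open they stand 13 mm farther back than shut.
Start: joints at [-77.074, 18.69, -11.035, 60.275, 0, 82.311], TCP at [0.194, -0.515, 0.231] pointing down, gripper open.
Joint ranges: [-152.03, 152.03], [-55.5, 102.48], [-74.3, 77.21], [-110.64, 120.58], [-84.22, 78.4], [-180, 180]. Speed limits (degrees/s): [147.25, 147.25, 180, 180, 180, 180].

## Interface

Orientations are given as a 3x3 rotation matrix whose columns are the frame's x, y, z axes.
In Python, from workcell import * gives the robot as it stands. The module is installed in compiled form; this text tells all that it offers.
- The arm moves only by the tool apply_moves, never from a script. Its argument "increments" is a list of rows, each a list of 3 entries, a list of its own where there are three numbers: the shift along the tool's x, y, z in mm, then the turn about the tool's x in rad, then the finger opening in mm, from 0 to 85.4. A call has exactly 8 rows; each row shifts and turns the pose as measured when the row begins, along the tool's axes as they then stand; what a row does not reach is not made up. A row lasts 1/10 s, in which the tool goes at most 50 mm and 8.59 degrees, less where a joint would pass 70% of its speed; a pose out of reach is approached as far as the arm can. A call is refused whole if a number of a shift passes 50 or a number of a turn 0.15, either way. A call with a gripper value outside its range is refused whole. The fingers move at their own pace and stop on an object; "newtons" is the grip in N (left out, the last holds). Time passes only in rows, so rows that do not move let the fingers close, or fill a call up. It gives the time, the measured TCP pose, the force and the opening at its end, in the units of the state.
- get_state(): the state, without advancing time (a new reading comes with each control period).
- camera(name): name is "scene" or "top" or "wrist"; returns a dict with "frame" (420x560x3 uint8, red, green, blue), "mtx" (3x3 intrinsics, pixels), "cam_to_world" (4x4, takes a point from camera to world coordinates). Camera axes: x right, y down, z forward; pixel columns grow to the right and rows downward; lengths in m; the calibration is good to about 2 mm. A picture is of the moment at which its call begins. There is no depth.
- job_done(): hands the job in, once; it reports no verdict.
Trained networks look in a picture, given as the dict that the camera call returned (one of the last four; its "shot" number tells which), for a name from the list of things; names that differ only in an ending like _2 or _b are one class to them, and where a whole thing is asked for, a point or a joint stands for the part that bears it (a point fixed in the world has none). Each returns a list of dicts, best first, with "confidence" (0 to 1); they miss things now and then, are a little off and sometimes report something else, mostly with a low value. They report only what shows in the picture. A call takes as long as a camera call. They do not tell look-alikes from the thing itself.
- boxes_of(picture, query): "at" ([x, y, z] in m, in world coordinates, good to about 4 mm: the middle of the surface that is visible of it).
- silhouettes(picture, query): "pixels" (420x560 bool, what is visible of it).
The state is a dict: "clock": time; "qpos": joint angles; "qd": joint speeds; "joint_torque": joint torques, N m; "position": TCP position; "tcp_rot": TCP orientation; "contact_force": force on the tool from outside, world axes, zero at the start; "torque": the same for the moment, N m; "width": opening from 0.0 (shut) to 1.0 (fully open).
Only numpy, scipy, OpenCV 4.12 (cv2) and the standard library are available. Lean on these libraries where they do the work, as an engineer would, in place of code of your own. Each camera call takes 0.05 s, during which the arm holds its last target.

## Task

Pick up the red lid and screw it onto the threaded neck of the blue biscuit jar: rest it level on the neck, turn it backward (counterclockwise seen from above) until you feel it drop into the start of the thread, then turn it clockwise until it stops fully home, and let go. Never force it, and leave the other things on the table where they stand.

Things in the scene. Friction and masses are not known exactly. Their poses are not given: they have to be found in the camera images.
- lid: Red round screw lid, 86 mm across, 65 mm tall, 0.12 to 0.22 kg, standing on its open skirt (top plate at z = 37 mm, grip bar above). Origin: centre of the skirt's lower edge, z up. Inside 78 mm wide, 33 mm deep. At the lower edge three lugs (5 mm high, 9 mm wide, 120 degrees apart, one under the lid's +x) stick inward, leaving a 63 mm opening.
- lid_bar (a point): Middle of the white grip bar on the lid's top, 51 mm above the skirt's lower edge, on the lid's axis. The bar is 62 mm long along the lid's x, 20 mm thick along y, 28 mm tall (z = 37 to 65 mm of the lid). If the fingers cage the bar loosely (2 to 4 mm wider than it) they still turn the lid, and it can drop by its weight. Turning takes under 0.3 N m; over 1.5 N m at a stop is forcing.
- jar: Blue square jar, 100 mm wide, fixed in a wooden frame (130 mm square, 26 mm high): it cannot move or turn. Origin: centre of its underside on the table, z up. Its white neck bears a right-handed three-start thread (grey ridges out to 74 mm across, 120 degrees apart). The neck sits in the jar at any angle, which the jar's yaw does not tell: find the thread starts by touch.
- neck_top (a point): Centre of the neck's flat top, 136 mm above the table. The neck is 60 mm across and tapers to 44 mm over its top 12 mm, which centres the lid. Put down at random, the lugs ride on the ridges; backward turning, by up to 120 degrees, brings them to the starts: the lid drops about 11 mm and meets a stop. Then about 90 degrees clockwise lead to the hard stop, home.
- neck_foot (a point): Foot of the neck, on its axis, 100 mm above the table. Height of the lid's origin above it: 16 to 24 mm riding on the ridges, 10 mm when dropped into the thread start, about 5 mm home. Turned clockwise without the drop, the lugs slide down on top of the ridges and jam at about 16 mm: not in the thread.
- mug: Bystander: white mug, 82 mm across, 92 mm tall, on the table; origin centre of its underside
- bowl: Bystander: steel bowl, 140 mm across, 60 mm tall; origin centre of its underside
- cutter: Bystander: round green biscuit cutter, an open ring 72 mm across and 30 mm tall; origin centre of its underside
- spatula: Bystander: wooden-handled spatula, 240 mm long, lying flat; origin under its middle, handle to its -x
- sprinkles: Bystander: small glass jar with an orange cap, 60 mm across, 100 mm tall; origin centre of its underside
- tin: Bystander: steel can with a paper band, 74 mm across, 75 mm tall; origin centre of its underside
There are look-alikes about, which are no part of the job. Of the things shaped like the lid, the red one is meant.

How it is judged (in metres and radians):
On the way, in this order (a step that is already met when the one before it is completed fails the run):
1. the lid is picked up clear of the table (height (world z) of lid above 0.06 m), for 0.1 s.
2. the lid, level on the neck, has dropped into the thread start (its origin less than 12.5 mm above the neck's foot) (z of lid in the frame of neck_foot below 0.0125 m and horizontal distance between lid and neck_foot below 0.004 m and angle between lid's own z axis and vertical below 0.08 rad), for 0.2 s.
At the end, for the whole second after the job is handed in: The lid is on the jar's neck, level (within 0.06 rad), centred within 4 mm, at rest, and screwed down until its origin is less than 6.8 mm above the neck's foot (fully home is about 5 mm) (z of lid in the frame of neck_foot below 0.0068 m and horizontal distance between lid and neck_foot below 0.004 m and angle between lid's own z axis and vertical below 0.06 rad and linear speed of lid below 0.02 m/s); the robot touches nothing.
It fails at once if the lid is forced against the jar (over 80 N) (contact force between lid and jar above 80 N).
It fails at once if a bystander is pushed more than 50 mm away (distance of any of mug, bowl, cutter, spatula, sprinkles, tin from where it was at the start of the episode above 0.05 m).
It fails at once if an upright bystander is tipped over (angle between any of mug, bowl, cutter, sprinkles, tin's own z axis and vertical above 0.6 rad).
It also fails if it takes over 54 s, if anything falls off the work surface, if the arm or the gripper's body presses on something with over 40 N, if the wrist force passes 120 N, or if a joint passes its speed limit or range.

## Working session

There is one attempt and no reset: what is moved stays moved. The work goes in short steps, Python scripts to look and compute and a tool call to move; the robot and the scene stay as the last step left them, time stands still between calls to the robot, and variables do not carry over. Pictures are saved under pics/ and viewed, and the job is handed in when it is done.

Besides the shell and the picture viewer there is one more tool, called after "Request:" as name(argument=value, ...) on one line, values as JSON. apply_moves: Moves the arm, as the interface text tells. Its arguments: {"type":"object","properties":{"increments":{"type":"array"},"newtons":{"type":"number"}},"required":["increments"]}

```bash
mkdir -p pics; python3 - <<'E'
from workcell import *
import cv2,numpy as np
s=get_state();print(s)
for n in("scene","top"):
    p=camera(n);cv2.imwrite(f"pics/{n}0.png",p["frame"][:,:,::-1]);print(n,p["mtx"].round(1).tolist(),p["cam_to_world"].round(3).tolist())
    for q in("lid","lid_bar","jar","neck_top","mug","bowl","cutter","spatula","sprinkles","tin"):
        try:print(q,[(np.round(b["at"],3).tolist(),round(b["confidence"],2)) for b in boxes_of(p,q)])
        except Exception as e:print(q,e)
E
```

```text
{'clock': 0.0, 'qpos': array([-7.70742826e+01,  1.87330247e+01, -1.10930486e+01,  6.02763532e+01,
        1.57385131e-03,  8.23101556e+01]), 'qd': array([ 0.00699282, -0.05134013,  0.05283253,  0.03828626, -0.02404607,
        0.05435366]), 'joint_torque': array([-1.51507931e-03, -4.43398869e+01,  2.62443066e+01,  1.53671595e-02,
       -3.04921850e-04,  1.07568601e-05]), 'position': array([ 0.19352814, -0.51418122,  0.23048692]), 'tcp_rot': array([[-3.73108930e-04,  3.52095521e-01, -9.35963998e-01],
       [ 1.74852578e-03, -9.35962402e-01, -3.52095618e-01],
       [-9.99998402e-01, -1.76792720e-03, -2.66432165e-04]]), 'contact_force': array([0.02159847, 0.50983296, 0.09965825]), 'torque': array([ 6.68236738e-03,  2.86436317e-02, -4.01516310e-05]), 'width': 0.9983006222058459}
scene [[498.6, 0.0, 284.2], [0.0, 498.6, 204.5], [0.0, 0.0, 1.0]] [[-0.445, 0.68, -0.582, 1.309], [0.896, 0.336, -0.292, 0.463], [-0.003, -0.651, -0.759, 1.076], [0.0, 0.0, 0.0, 1.0]]
lid [([0.479, 0.332, 0.038], 0.89), ([0.486, 0.2, 0.034], 0.75), ([0.35, 0.208, 0.037], 0.68)]
lid_bar [([0.486, 0.208, 0.035],
[... 430 characters left out ...]
51)]
tin [([0.446, -0.001, 0.065], 0.68)]
top [[466.2, 0.0, 284.3], [0.0, 466.2, 199.5], [0.0, 0.0, 1.0]] [[-0.003, -0.989, 0.147, 0.42], [-1.0, 0.003, -0.003, 0.085], [0.002, -0.147, -0.989, 1.171], [0.0, 0.0, 0.0, 1.0]]
lid [([0.474, 0.194, 0.039], 0.9), ([0.466, 0.327, 0.034], 0.77), ([0.335, 0.205, 0.034], 0.72)]
lid_bar [([0.459, 0.323, 0.039], 0.89), ([0.469, 0.198, 0.037], 0.58), ([0.338, 0.204, 0.035], 0.57)]
jar [([0.477, -0.252, 0.095], 0.78)]
neck_top [([0.477, -0.25, 0.088], 0.78)]
mug []
bowl [([0.738, 0.302, 0.027], 0.82)]
cutter [([0.584, 0.012, 0.028], 0.78)]
spatula [([0.574, 0.468, 0.004], 0.95)]
sprinkles [([0.764, -0.196, 0.096], 0.92)]
tin [([0.423, -0.015, 0.075], 0.7)]
```

View pics/scene0.png

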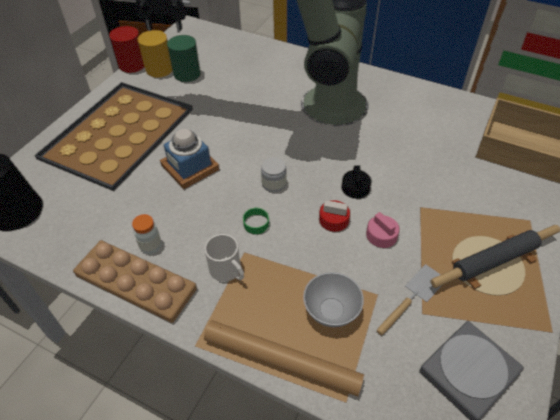

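View pics/top0.png

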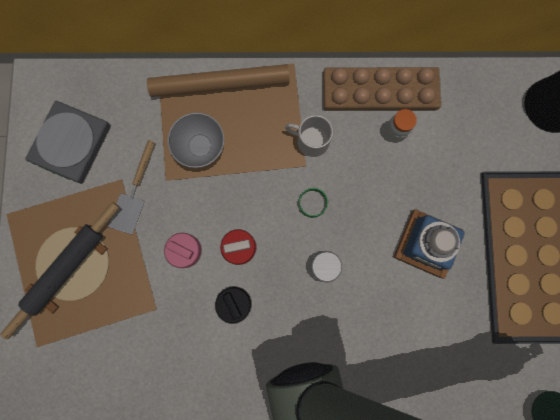

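The red lid with its white bar is at (238,246) in the top view and (335,214) in the scene view. The pink and black lids are look-alikes. The jar neck is at (440,240) in the top view. Next I'll measure the bar and neck precisely.

```bash
cat > h.py <<'E'
from workcell import *
import cv2,numpy as np
def ray(p,u,v,z):
    M=p["cam_to_world"];K=p["mtx"]
    d=M[:3,:3]@np.linalg.inv(K)@np.array([u,v,1.]);c=M[:3,3]
    return c+d*(z-c[2])/d[2]
def proj(p,X):
    M=np.linalg.inv(p["cam_to_world"]);x=M[:3,:3]@np.array(X)+M[:3,3];x=p["mtx"]@x
    return x[:2]/x[2]
E
python3 - <<'E'
from h import *
for n in("top","scene"):
    p=camera(n);f=p["frame"];
    hsv=cv2.cvtColor(f,cv2.COLOR_RGB2HSV).astype(int)
    u0,v0={"top":(238,246),"scene":(335,214)}[n]
    m=np.zeros(f.shape[:2],bool);m[v0-22:v0+22,u0-22:u0+22]=1
    red=((hsv[:,:,0]<8)|(hsv[:,:,0]>172))&(hsv[:,:,1]>150)&m
    hull=cv2.convexHull(np.argwhere(red)[:,::-1].astype(np.int32))
    hm=np.zeros(f.shape[:2],np.uint8);cv2.fillConvexPoly(hm,hull,1)
    w=(hm>0)&(hsv[:,:,1]<90)&(hsv[:,:,2]>(150 if n=="top" else 150))
    ys,xs=np.nonzero(w);r=cv2.minAreaRect(np.c_[xs,ys].astype(np.float32))
    print(n,"red",red.sum(),cv2.minEnclosingCircle(hull),"white",w.sum(),r)
    P=np.array([ray(p,*q,0.065) for q in cv2.boxPoints(r)]);print(P.round(4).tolist(),P.mean(0).round(4))
    d1=P[1]-P[0];d2=P[2]-P[1]
    for d in(d1,d2):print(np.linalg.norm(d).round(4),np.degrees(np.arctan2(d[1],d[0])).round(1))
    a,b={"top":(440,240),"scene":(187,150)}[n]
    c=f[a*0+b-45:b+45,a-45:a+45,::-1];cv2.imwrite(f"pics/neck_{n}.png",cv2.resize(c,None,fx=6,fy=6,interpolation=cv2.INTER_NEAREST))
    c=f[v0-30:v0+30,u0-30:u0+30,::-1];cv2.imwrite(f"pics/lid_{n}.png",cv2.resize(c,None,fx=6,fy=6,interpolation=cv2.INTER_NEAREST))
E
```

```text
top red 636 ((237.59091186523438, 246.68182373046875), 17.064027786254883) white 104 ((236.36154174804688, 246.4923095703125), (5.525465488433838, 23.242033004760742), 74.74488067626953)
[[0.4717, 0.2237, 0.065], [0.486, 0.1709, 0.065], [0.4734, 0.1673, 0.065], [0.4592, 0.2201, 0.065]] [0.4726 0.1955 0.065 ]
0.0547 -74.9
0.0131 -164.3
scene red 452 ((338.5, 210.0), 22.34400177001953) white 196 ((338.7837829589844, 201.29730224609375), (25.975040435791016, 12.494322776794434), 9.462322235107422)
[[0.4882, 0.173, 0.065], [0.4451, 0.1605, 0.065], [0.4287, 0.2287, 0.065], [0.4719, 0.2397, 0.065]] [0.4585 0.2005 0.065 ]
0.0449 -163.8
0.0702 103.5
```

```bash
cd pics; python3 -c "
import cv2,numpy as np
a=[cv2.resize(cv2.imread(f),(400,300) if 0 else (290,290)) for f in('neck_top.png','neck_scene.png','lid_top.png','lid_scene.png')]
cv2.imwrite('m1.png',np.vstack([np.hstack(a[:2]),np.hstack(a[2:])]))"
```

```text
(no output)
```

View pics/m1.png

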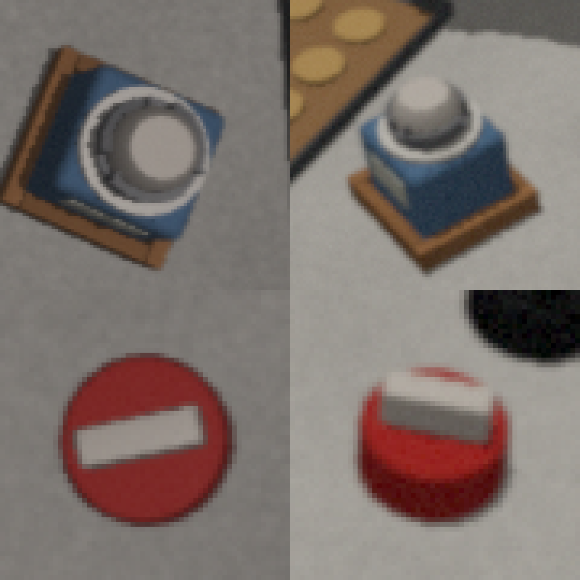

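The bar is at about (0.473, 0.195), pointing along about 102°. I'll plan a hover above it.

```bash
cat >> h.py <<'E'
def yaw(R): return np.degrees(np.arctan2(R[1,1],R[0,1]))
def plan(target,yawt,n,op=85,s=None):
    s=s or get_state();p=s["position"].copy();R=s["tcp_rot"].copy();y0=yaw(R)
    dy=(yawt-y0+180)%360-180
    print("pos",p.round(4),"yaw",y0.round(2),"dyaw",round(dy,2),"q",s["qpos"].round(1),"down",R[:,0].round(4),"F",s["contact_force"].round(2),"w",round(s["width"],3),"t",round(s["clock"],2))
    step=(np.array(target)-p)/n; a=-np.radians(dy)/n
    for i in range(n):
        th=np.radians(y0)-a*i
        y=np.array([np.cos(th),np.sin(th),0]);x=np.array([0,0,-1.]);z=np.cross(x,y)
        print([[round(float(step@v)*1000,1) for v in(x,y,z)],round(a,3),op])
E
python3 - <<'E'
from h import *
p=camera("top")
print(ray(p,236.8,246.2,.065),ray(p,445.6,240.6,.136))
plan([.473,.195,.25],12,16)
E
```

```text
[0.4732433  0.19450054 0.065     ] [ 0.48071154 -0.27504658  0.136     ]
pos [ 0.1937 -0.5148  0.2313] yaw -69.38 dyaw 81.38 q [-77.1  18.7 -11.   60.3   0.   82.3] down [ 0. -0. -1.] F [-0.35  0.1   0.02] w 0.998 t 1.25
[[-1.2, -35.4, -32.0], np.float64(-0.089), 85]
[[-1.2, -32.4, -35.0], np.float64(-0.089), 85]
[[-1.2, -29.2, -37.7], np.float64(-0.089), 85]
[[-1.2, -25.7, -40.1], np.float64(-0.089), 85]
[[-1.2, -22.1, -42.3], np.float64(-0.089), 85]
[[-1.2, -18.2, -44.1], np.float64(-0.089), 85]
[[-1.2, -14.2, -45.5], np.float64(-0.089), 85]
[[-1.2, -10.2, -46.6], np.float64(-0.089), 85]
[[-1.2, -6.0, -47.3], np.float64(-0.089), 85]
[[-1.2, -1.8, -47.6], np.float64(-0.089), 85]
[[-1.2, 2.5, -47.6], np.float64(-0.089), 85]
[[-1.2, 6.7, -47.2], np.float64(-0.089), 85]
[[-1.2, 10.8, -46.4], np.float64(-0.089), 85]
[[-1.2, 14.9, -45.3], np.float64(-0.089), 85]
[[-1.2, 18.9, -43.8], np.float64(-0.089), 85]
[[-1.2, 22.7, -41.9], np.float64(-0.089), 85]
```

Request:
apply_moves(increments=[[[-1,-35,-32],-0.09,85],[[-1,-32,-35],-0.09,85],[[-1,-29,-38],-0.09,85],[[-1,-26,-40],-0.09,85],[[-1,-22,-42],-0.09,85],[[-1,-18,-44],-0.09,85],[[-1,-14,-45],-0.09,85],[[-1,-10,-46],-0.09,85]])

```text
clock: 2.05
position: [0.3314, -0.1547, 0.2383]
tcp_rot: [[0.004, 0.889, -0.457], [-0.005, -0.457, -0.889], [-1.0, 0.006, 0.002]]
contact_force: [1.1, -0.4, 0.5]
width: 0.996
```

```bash
python3 -c "
from h import *
plan([.473,.195,.25],12,8)
print()
plan([.473,.195,.25],12,16)"
```

```text
pos [ 0.3314 -0.1547  0.2383] yaw -27.2 dyaw 39.2 q [-36.6  -1.9 -34.6  56.9  -0.1  80.6] down [ 0.0041 -0.0047 -1.    ] F [ 1.13 -0.44  0.46] w 0.996 t 2.05
[[-1.5, -4.2, -47.0], np.float64(-0.086), 85]
[[-1.5, -0.2, -47.2], np.float64(-0.086), 85]
[[-1.5, 3.8, -47.0], np.float64(-0.086), 85]
[[-1.5, 7.8, -46.5], np.float64(-0.086), 85]
[[-1.5, 11.8, -45.7], np.float64(-0.086), 85]
[[-1.5, 15.6, -44.5], np.float64(-0.086), 85]
[[-1.5, 19.4, -43.0], np.float64(-0.086), 85]
[[-1.5, 23.0, -41.2], np.float64(-0.086), 85]

pos [ 0.3314 -0.1547  0.2383] yaw -27.2 dyaw 39.2 q [-36.6  -1.9 -34.6  56.9  -0.1  80.6] down [ 0.0041 -0.0047 -1.    ] F [ 1.13 -0.44  0.46] w 0.996 t 2.05
[[-0.7, -2.1, -23.5], np.float64(-0.043), 85]
[[-0.7, -1.1, -23.6], np.float64(-0.043), 85]
[[-0.7, -0.1, -23.6], np.float64(-0.043), 85]
[[-0.7, 0.9, -23.6], np.float64(-0.043), 85]
[[-0.7, 1.9, -23.5], np.float64(-0.043), 85]
[[-0.7, 2.9, -23.4], np.float64(-0.043), 85]
[[-0.7, 3.9, -23.3], np.float64(-0.043), 85]
[[-0.7, 4.9, -23.1], np.float64(-0.043), 85]
[[-0.7, 5.9, -22.8], np.float64(-0.043), 85]
[[-0.7, 6.9, -22.6], np.float64(-0.043), 85]
[[-0.7, 7.8, -22.2], np.float64(-0.043), 85]
[[-0.7, 8.8, -21.9], np.float64(-0.043), 85]
[[-0.7, 9.7, -21.5], np.float64(-0.043), 85]
[[-0.7, 10.6, -21.1], np.float64(-0.043), 85]
[[-0.7, 11.5, -20.6], np.float64(-0.043), 85]
[[-0.7, 12.4, -20.1], np.float64(-0.043), 85]
```

Request:
apply_moves(increments=[[[-1,-4,-47],-0.09,85],[[-1,0,-47],-0.09,85],[[-1,4,-47],-0.09,85],[[-1,8,-46],-0.09,85],[[-1,12,-45],-0.09,85],[[-1,15,-44],-0.09,85],[[-1,19,-43],-0.09,85],[[-1,23,-41],-0.09,85]])

```text
clock: 2.85
position: [0.4664, 0.2129, 0.2484]
tcp_rot: [[0.014, 0.962, 0.273], [-0.007, 0.273, -0.962], [-1.0, 0.012, 0.011]]
contact_force: [1.5, -0.7, 0.0]
width: 0.995
```

```bash
python3 -c "
from h import *
plan([.473,.195,.25],12,1)
p=camera('wrist');cv2.imwrite('pics/w1.png',p['frame'][:,:,::-1]);print(p['cam_to_world'].round(3).tolist(),p['mtx'].round(1).tolist())
s=get_state();print(s['position'],s['tcp_rot'].round(4).tolist())
"
```

```text
pos [0.4664 0.2129 0.2484] yaw 15.87 dyaw -3.87 q [ 16.7  13.6 -15.4  60.3  -0.6  90.8] down [ 0.0141 -0.0073 -0.9999] F [ 1.45 -0.74  0.01] w 0.995 t 2.85
[[-1.6, 1.5, 19.0], np.float64(0.067), 85]
[[0.962, 0.259, 0.088, 0.447], [0.273, -0.924, -0.267, 0.28], [0.012, 0.281, -0.96, 0.391], [0.0, 0.0, 0.0, 1.0]] [[311.8, 0.0, 281.5], [0.0, 311.8, 214.2], [0.0, 0.0, 1.0]]
[0.46866333 0.21927978 0.24841897] [[0.0163, 0.9596, 0.281], [-0.0011, 0.2811, -0.9597], [-0.9999, 0.0153, 0.0057]]
```

View pics/w1.png

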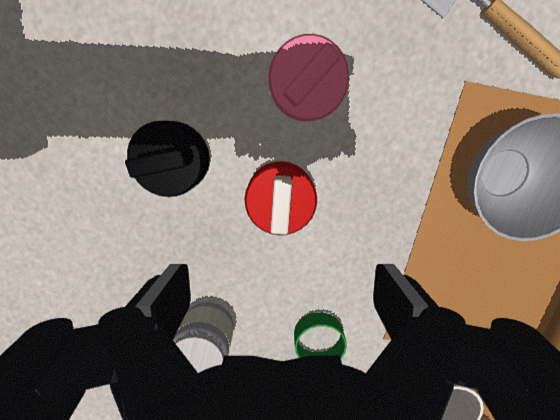

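The wrist view shows the red lid's white bar at about (281,206). I'll measure it after the arm settles.

```bash
cat > bar.py <<'E'
from h import *
import sys
def bar(name,box,z=.065,tag=None):
    p=camera('wrist');f=p['frame']
    if name: cv2.imwrite(name,f[:,:,::-1])
    hsv=cv2.cvtColor(f,cv2.COLOR_RGB2HSV).astype(int)
    u0,v0,r=box;m=np.zeros(f.shape[:2],bool);m[max(v0-r,0):v0+r,u0-r:u0+r]=1
    red=((hsv[:,:,0]<8)|(hsv[:,:,0]>172))&(hsv[:,:,1]>150)&m
    hull=cv2.convexHull(np.argwhere(red)[:,::-1].astype(np.int32))
    hm=np.zeros(f.shape[:2],np.uint8);cv2.fillConvexPoly(hm,hull,1)
    w=(hm>0)&(hsv[:,:,1]<90)&(hsv[:,:,2]>130)
    w=cv2.morphologyEx(w.astype(np.uint8),cv2.MORPH_OPEN,np.ones((3,3)))
    n,l,st,_=cv2.connectedComponentsWithStats(w);i=1+np.argmax(st[1:,4])
    ys,xs=np.nonzero(l==i);r=cv2.minAreaRect(np.c_[xs,ys].astype(np.float32));print(r)
    P=np.array([ray(p,*q,z) for q in cv2.boxPoints(r)]);print("bar centre",P.mean(0).round(4))
    for d in(P[1]-P[0],P[2]-P[1]):print(np.linalg.norm(d).round(4),np.degrees(np.arctan2(d[1],d[0])).round(1))
    return P.mean(0)
E
python3 -c "
from bar import *
bar('pics/w2.png',(281,200),z=.065) if 0 else bar('pics/w2.png',(281,200,45))
plan([.4735,.195,.2],12,8)"
```

```text
((276.0467834472656, 211.63648986816406), (18.194019317626953, 52.70698928833008), 5.04245138168335)
bar centre [0.4729 0.1976 0.065 ]
0.0593 100.7
0.0193 11.0
pos [0.4675 0.2157 0.2481] yaw 16.06 dyaw -4.06 q [ 16.9  13.8 -15.3  60.2  -0.5  90.8] down [ 0.0151 -0.005  -0.9999] F [-0.09 -0.31 -0.45] w 0.994 t 2.95
[[6.0, 0.0, 2.7], np.float64(0.009), 85]
[[6.0, 0.0, 2.7], np.float64(0.009), 85]
[[6.0, 0.0, 2.7], np.float64(0.009), 85]
[[6.0, 0.1, 2.7], np.float64(0.009), 85]
[[6.0, 0.1, 2.7], np.float64(0.009), 85]
[[6.0, 0.1, 2.7], np.float64(0.009), 85]
[[6.0, 0.1, 2.7], np.float64(0.009), 85]
[[6.0, 0.2, 2.7], np.float64(0.009), 85]
```

```bash
sed -i 's/x=np.array(\[0,0,-1.\]);z=np.cross(x,y)/c,si=np.cos(a*i),np.sin(a*i);x=R[:,0];y=R[:,1]*c+R[:,2]*si;z=np.cross(x,y)/; s/round(a,3)/round(float(a),3)/' h.py
python3 -c "
from h import *
print(grasp_offset)
plan([.473,.1965,.12],11,8)"
```

```text
0.0187
pos [0.4675 0.2157 0.2481] yaw 16.06 dyaw -5.06 q [ 16.9  13.8 -15.3  60.2  -0.5  90.8] down [ 0.0151 -0.005  -0.9999] F [-0.09 -0.31 -0.45] w 0.994 t 2.95
[[16.0, -0.2, 2.3], 0.011, 85]
[[16.0, -0.2, 2.4], 0.011, 85]
[[16.0, -0.2, 2.4], 0.011, 85]
[[16.0, -0.1, 2.4], 0.011, 85]
[[16.0, -0.1, 2.4], 0.011, 85]
[[16.0, -0.1, 2.4], 0.011, 85]
[[16.0, -0.1, 2.4], 0.011, 85]
[[16.0, -0.0, 2.4], 0.011, 85]
```

Request:
apply_moves(increments=[[[16,0,2.5],0.01,85],[[16,0,2.5],0.01,85],[[16,0,2.5],0.01,85],[[16,0,2.5],0.01,85],[[16,0,2.5],0.01,85],[[16,0,2.5],0.01,85],[[16,0,2.5],0.01,85],[[14,0,2],0.01,85]])

```text
clock: 3.75
position: [0.475, 0.1946, 0.12]
tcp_rot: [[0.019, 0.981, 0.195], [-0.006, 0.195, -0.981], [-1.0, 0.017, 0.01]]
contact_force: [0.1, -0.9, 0.4]
width: 0.989
```

```bash
python3 -c "
from bar import *
p=camera('wrist');cv2.imwrite('pics/w3.png',p['frame'][:,:,::-1])
plan([.473,.1965,.12],11,1)"
```

```text
pos [0.4736 0.1939 0.1179] yaw 11.21 dyaw -0.21 q [ 14.4  20.5 -26.8  42.   -0.6  93.1] down [ 0.0156 -0.0071 -0.9999] F [-0.96 -0.74 -1.45] w 0.996 t 3.8
[[-2.1, -0.1, -2.7], 0.004, 85]
```

View pics/w3.png

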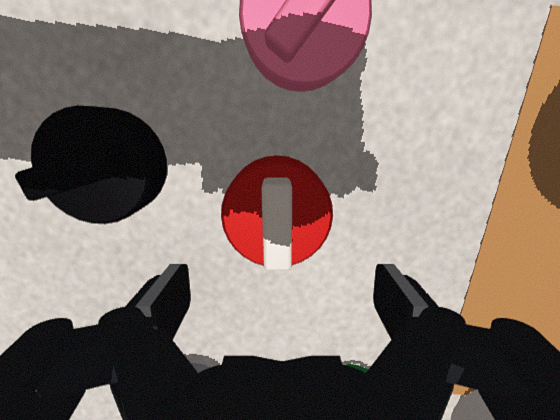

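```bash
python3 -c "
from bar import *
p=camera('wrist')
for q in [(263,178),(291,178),(264,269),(292,269)]: print(ray(p,*q,.065).round(4))
print(np.mean([ray(p,*q,.065) for q in [(263,178),(291,178),(264,269),(292,269)]],0))
print(yaw(get_state()['tcp_rot']))
plan([.473,.1965,.046],11,8)"
```

```text
[0.4568 0.2282 0.065 ]
[0.4741 0.2316 0.065 ]
[0.4687 0.1664 0.065 ]
[0.4876 0.17   0.065 ]
[0.47178049 0.19905289 0.065     ]
11.262082408551084
pos [0.4736 0.1942 0.119 ] yaw 11.26 dyaw -0.26 q [ 14.4  20.4 -26.7  42.2  -0.6  93.1] down [ 0.0155 -0.0068 -0.9999] F [-0.27 -0.43 -0.29] w 0.994 t 3.85
[[9.1, -0.1, -0.4], 0.001, 85]
[[9.1, -0.1, -0.4], 0.001, 85]
[[9.1, -0.1, -0.4], 0.001, 85]
[[9.1, -0.1, -0.4], 0.001, 85]
[[9.1, -0.1, -0.4], 0.001, 85]
[[9.1, -0.1, -0.4], 0.001, 85]
[[9.1, -0.1, -0.4], 0.001, 85]
[[9.1, -0.1, -0.4], 0.001, 85]
```

Request:
apply_moves(increments=[[[9,0,-0.4],0,60],[[9,0,-0.4],0,60],[[9,0,-0.4],0,60],[[9,0,-0.4],0,60],[[9,0,-0.4],0,60],[[9,0,-0.4],0,60],[[9,0,-0.4],0,60],[[9,0,-0.4],0,60]])

```text
clock: 4.65
position: [0.4764, 0.1974, 0.0442]
tcp_rot: [[0.02, 0.981, 0.195], [-0.006, 0.195, -0.981], [-1.0, 0.019, 0.009]]
contact_force: [0.5, 0.0, 0.2]
width: 0.704
```

```bash
python3 -c "
from bar import *
p=camera('wrist');cv2.imwrite('pics/w4.png',p['frame'][:,:,::-1])
plan([.4725,.1975,.045],11,1)"
```

```text
pos [0.4754 0.1971 0.0428] yaw 11.26 dyaw -0.26 q [ 14.7  26.6 -30.9  31.6  -0.6  93.4] down [ 0.0182 -0.0062 -0.9998] F [-0.53  0.6  -0.96] w 0.702 t 4.7
[[-2.3, -2.7, -0.9], 0.004, 85]
```

View pics/w4.png

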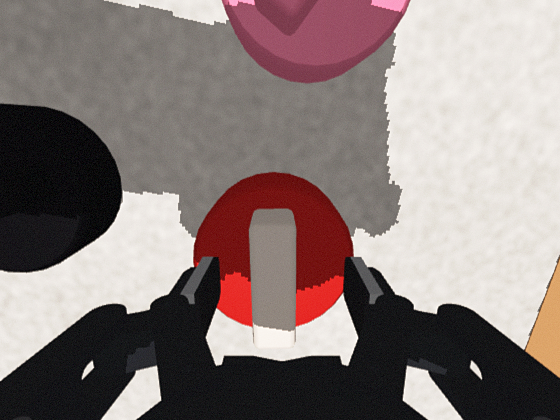

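Request:
apply_moves(increments=[[[-1,-2,0],0,22],[[-1,-1,0],0,22],[[0,0,0],0,18],[[0,0,0],0,15],[[0,0,0],0,15],[[0,0,0],0,15],[[0,0,0],0,15],[[0,0,0],0,15]], newtons=40)

```text
clock: 5.5
position: [0.4722, 0.1965, 0.0451]
tcp_rot: [[0.018, 0.981, 0.195], [-0.006, 0.195, -0.981], [-1.0, 0.017, 0.01]]
contact_force: [0.4, 0.1, -1.6]
width: 0.221
```

```bash
python3 -c "
from bar import *
p=camera('wrist');cv2.imwrite('pics/w5.png',p['frame'][:,:,::-1])
plan([.4725,.1975,.045],11,1)"
```

```text
pos [0.4722 0.1965 0.0451] yaw 11.26 dyaw -0.26 q [ 14.7  26.1 -31.2  31.7  -0.6  93.4] down [ 0.0184 -0.0061 -0.9998] F [ 0.05  0.52 -1.21] w 0.227 t 5.55
[[0.1, 0.5, -0.9], 0.004, 85]
```

View pics/w5.png

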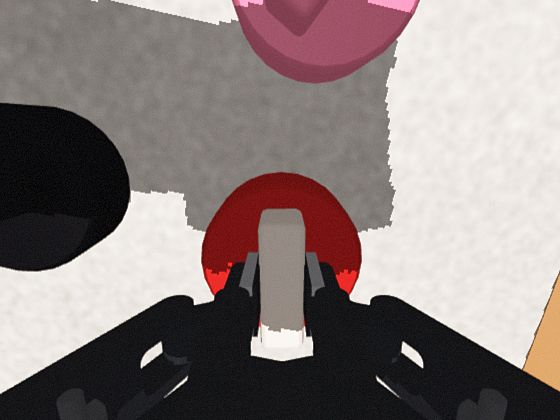

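Gripped: the opening is about 19.4 mm on the 20 mm bar. Lifting now.

Request:
apply_moves(increments=[[[-10,0,0],0,15],[[-25,0,0],0,15],[[-30,0,0],0,15],[[-30,0,0],0,15],[[-30,0,0],0,15],[[-30,0,0],0,15],[[-25,0,0],0,15],[[-10,0,0],0,15]])

```text
clock: 6.35
position: [0.4662, 0.1971, 0.2449]
tcp_rot: [[0.015, 0.981, 0.195], [-0.007, 0.195, -0.981], [-1.0, 0.013, 0.01]]
contact_force: [0.8, 0.8, -2.5]
width: 0.226
```

```bash
python3 -c "
from bar import *
plan([.481,-.275,.255],11,16)"
```

```text
pos [0.4662 0.1971 0.2449] yaw 11.25 dyaw -0.25 q [ 14.9  13.  -16.8  59.5  -0.6  93.7] down [ 0.0149 -0.007  -0.9999] F [ 0.81  0.81 -2.52] w 0.226 t 6.35
[[-0.4, -4.8, 29.1], 0.0, 85]
[[-0.4, -4.8, 29.1], 0.0, 85]
[[-0.4, -4.8, 29.1], 0.0, 85]
[[-0.4, -4.8, 29.1], 0.0, 85]
[[-0.4, -4.8, 29.1], 0.0, 85]
[[-0.4, -4.8, 29.1], 0.0, 85]
[[-0.4, -4.8, 29.1], 0.0, 85]
[[-0.4, -4.8, 29.1], 0.0, 85]
[[-0.4, -4.8, 29.1], 0.0, 85]
[[-0.4, -4.8, 29.1], 0.0, 85]
[[-0.4, -4.8, 29.1], 0.0, 85]
[[-0.4, -4.8, 29.1], 0.0, 85]
[[-0.4, -4.7, 29.1], 0.0, 85]
[[-0.4, -4.7, 29.1], 0.0, 85]
[[-0.4, -4.7, 29.1], 0.0, 85]
[[-0.4, -4.7, 29.1], 0.0, 85]
```

Request:
apply_moves(increments=[[[-1,-5,25],0,15],[[-1,-7,42],0,15],[[-1,-7,42],0,15],[[-1,-7,42],0,15],[[-1,-7,42],0,15],[[-1,-7,42],0,15],[[-1,-7,42],0,15],[[-1,-5,25],0,15]])

```text
clock: 7.15
position: [0.4743, -0.1158, 0.2556]
tcp_rot: [[0.018, 0.979, 0.205], [-0.004, 0.205, -0.979], [-1.0, 0.016, 0.008]]
contact_force: [-0.1, 0.8, -1.4]
width: 0.232
```

```bash
python3 -c "
from bar import *
plan([.481,-.275,.255],11,8)
for n in('wrist','top','scene'):
  p=camera(n);cv2.imwrite('pics/j_%s.png'%n,p['frame'][:,:,::-1])
  if n!='wrist':
    c=proj(p,[.481,-.275,.136]);print(c);u,v=c.round().astype(int);cv2.imwrite('pics/jc_%s.png'%n,cv2.resize(p['frame'][v-40:v+40,u-40:u+40,::-1],None,fx=5,fy=5,interpolation=cv2.INTER_NEAREST))
"; cd pics; python3 -c "
import cv2,numpy as np
cv2.imwrite('m2.png',np.hstack([cv2.imread('jc_top.png'),cv2.imread('jc_scene.png')]))"
```

```text
pos [ 0.4743 -0.1158  0.2556] yaw 11.82 dyaw -0.82 q [-22.5  10.4 -18.5  60.1   0.2  55.7] down [ 0.0176 -0.0044 -0.9998] F [-0.15  0.78 -1.45] w 0.232 t 7.15
[[0.2, -3.3, 19.7], 0.002, 85]
[[0.2, -3.2, 19.7], 0.002, 85]
[[0.2, -3.2, 19.7], 0.002, 85]
[[0.2, -3.2, 19.7], 0.002, 85]
[[0.2, -3.1, 19.7], 0.002, 85]
[[0.2, -3.1, 19.7], 0.002, 85]
[[0.2, -3.0, 19.7], 0.002, 85]
[[0.2, -3.0, 19.7], 0.002, 85]
[445.57196022 240.46964302]
[181.85671573 134.02077227]
```

View pics/j_wrist.png

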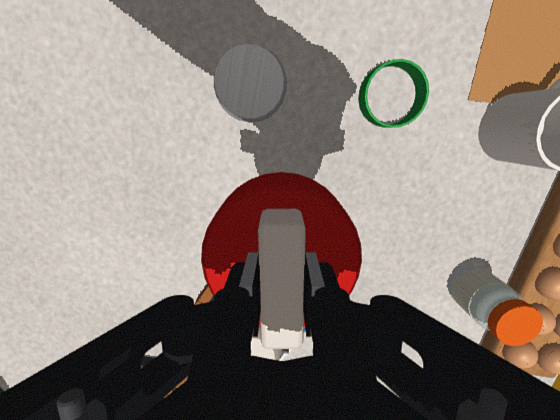

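View pics/m2.png

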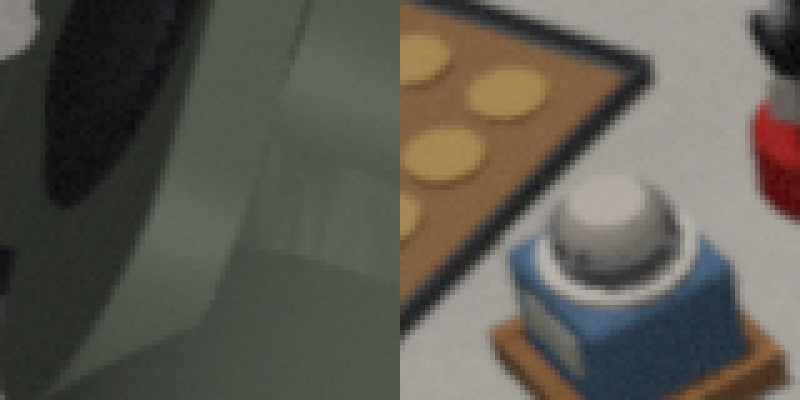

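```bash
cat > ov.py <<'E'
from h import *
import sys
p=camera('scene')
S=dict(p)
K=np.array([[466.2,0,284.3],[0,466.2,199.5],[0,0,1]])
M=np.array([[-0.003,-0.989,0.147,0.42],[-1.0,0.003,-0.003,0.085],[0.002,-0.147,-0.989,1.171],[0,0,0,1.]])
M[:3,:3]=np.linalg.qr(M[:3,:3])[0]*np.sign(np.diag(np.linalg.qr(M[:3,:3])[1]))
q=camera('top'); M=q['cam_to_world'];K=q['mtx']
T=dict(frame=cv2.imread('pics/top0.png')[:,:,::-1],mtx=K,cam_to_world=M)
print("scene ray",ray(S,183.6,134,.136),"top",ray(T,445.6,240.6,.136))
def ov(P,c,name):
    u,v=proj(P,[*c,.12]).round().astype(int);k=8;r=32
    im=cv2.resize(np.ascontiguousarray(P['frame'][v-r:v+r,u-r:u+r,::-1]),None,fx=k,fy=k,interpolation=cv2.INTER_CUBIC)
    for rad,z,col in((.022,.136,(0,0,255)),(.030,.124,(0,255,0)),(.030,.100,(255,255,0))):
        pts=[]
        for t in np.linspace(0,2*np.pi,60):
            a=proj(P,[c[0]+rad*np.cos(t),c[1]+rad*np.sin(t),z]);pts.append(((a-[u-r,v-r]+.5)*k).astype(int))
        cv2.polylines(im,[np.array(pts,np.int32)],True,col,1)
    return cv2.resize(im,(400,400))
c=[float(a) for a in sys.argv[1:3]]
cv2.imwrite(sys.argv[3],np.hstack([ov(T,c,''),ov(S,c,'')]))
E
python3 ov.py .481 -.275 pics/ov1.png
```

```text
scene ray [ 0.47874473 -0.27062044  0.136     ] top [ 0.48071154 -0.27504658  0.136     ]
```

View pics/ov1.png

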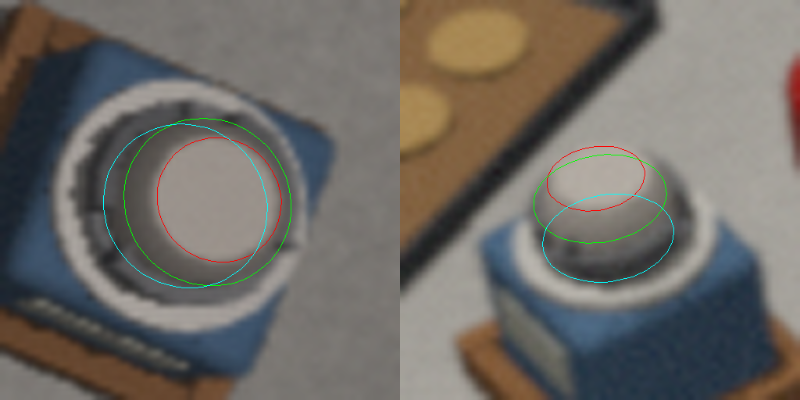

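Request:
apply_moves(increments=[[[0,-3,20],0,15],[[0,-3,23],0,15],[[0,-3,23],0,15],[[0,-3,23],0,15],[[0,-3,23],0,15],[[0,-3,20],0,15],[[0,-2,15],0,15],[[0,-1,5],0,15]])

```text
clock: 8.2
position: [0.4877, -0.2566, 0.2543]
tcp_rot: [[0.014, 0.973, 0.229], [0.003, 0.229, -0.974], [-1.0, 0.014, 0.0]]
contact_force: [-0.7, 0.9, -1.8]
width: 0.227
```

```bash
python3 -c "
from bar import *
plan([.4805,-.273,.19],11,8)"
```

```text
pos [ 0.4877 -0.2566  0.2543] yaw 13.21 dyaw -2.21 q [-35.8  17.5  -9.2  62.7   0.6  41. ] down [ 0.0138  0.003  -0.9999] F [-0.74  0.86 -1.77] w 0.227 t 8.2
[[8.0, -1.5, 1.8], 0.005, 85]
[[8.0, -1.4, 1.8], 0.005, 85]
[[8.0, -1.4, 1.8], 0.005, 85]
[[8.0, -1.4, 1.8], 0.005, 85]
[[8.0, -1.4, 1.8], 0.005, 85]
[[8.0, -1.4, 1.8], 0.005, 85]
[[8.0, -1.4, 1.8], 0.005, 85]
[[8.0, -1.4, 1.8], 0.005, 85]
```

Request:
apply_moves(increments=[[[5,-2,3],0,15],[[8,-2,3],0,15],[[8,-2,3],0,15],[[8,-2,2],0,15],[[8,-1,2],0,15],[[8,-1,1],0,15],[[8,-1,0.5],0,15],[[5,0,0],0,15]])

```text
clock: 9.0
position: [0.4801, -0.2702, 0.1905]
tcp_rot: [[0.012, 0.973, 0.232], [0.006, 0.232, -0.973], [-1.0, 0.013, -0.003]]
contact_force: [0.8, -0.9, -1.4]
width: 0.227
```

```bash
python3 -c "
from bar import *
plan([.4805,-.273,.172],13,8)
p=camera('scene');u,v=183,134;c=p['frame'][v-60:v+40,u-60:u+60,::-1];cv2.imwrite('pics/s3.png',cv2.resize(c,None,fx=6,fy=6))"
```

```text
pos [ 0.4801 -0.2702  0.1905] yaw 13.43 dyaw -0.43 q [-37.4  20.2 -15.1  54.3   0.7  39.1] down [ 0.0122  0.0057 -0.9999] F [ 0.81 -0.91 -1.41] w 0.227 t 9.0
[[2.3, -0.1, 0.4], 0.001, 85]
[[2.3, -0.1, 0.4], 0.001, 85]
[[2.3, -0.1, 0.4], 0.001, 85]
[[2.3, -0.1, 0.4], 0.001, 85]
[[2.3, -0.1, 0.4], 0.001, 85]
[[2.3, -0.1, 0.4], 0.001, 85]
[[2.3, -0.1, 0.4], 0.001, 85]
[[2.3, -0.1, 0.4], 0.001, 85]
```

View pics/s3.png

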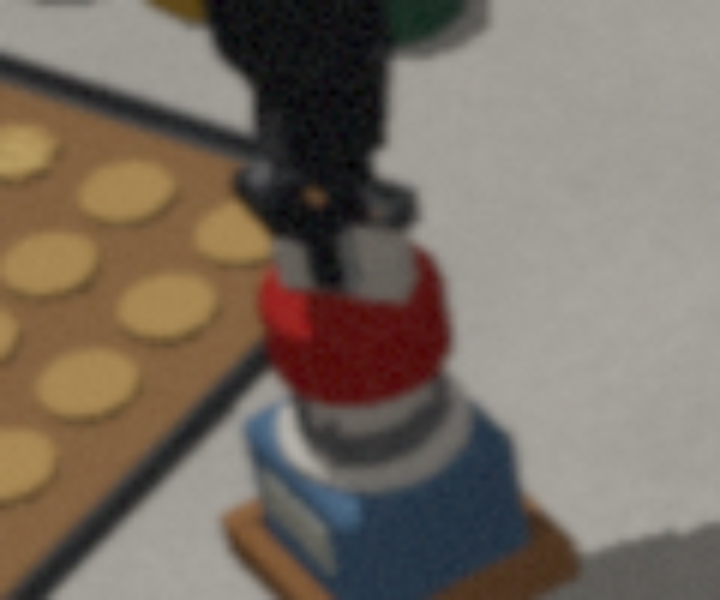

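Request:
apply_moves(increments=[[[3,0,0.5],0,15],[[3,0,0.5],0,15],[[3,0,0.5],0,15],[[3,0,0.5],0,15],[[3,0,0],0,15],[[2,0,0],0,15],[[1,0,0],0,15],[[0,0,0],0,15]])

```text
clock: 9.85
position: [0.4813, -0.2722, 0.1709]
tcp_rot: [[0.013, 0.972, 0.233], [0.006, 0.233, -0.973], [-1.0, 0.014, -0.002]]
contact_force: [0.0, -0.5, -1.0]
width: 0.224
```

Request:
apply_moves(increments=[[[1,0,0],0,15],[[1,0,0],0,15],[[1,0,0],0,15],[[1,0,0],0,15],[[0,0,0],0,15],[[0,0,0],0,15],[[0,0,0],0,15],[[0,0,0],0,15]])

```text
clock: 10.65
position: [0.4813, -0.2722, 0.1669]
tcp_rot: [[0.013, 0.972, 0.233], [0.005, 0.233, -0.973], [-1.0, 0.014, -0.002]]
contact_force: [-0.3, 0.4, -2.4]
width: 0.226
```

Request:
apply_moves(increments=[[[1,0,0],0,15],[[1,0,0],0,15],[[1,0,0],0,15],[[0,0,0],0,15],[[0,0,0],0,15],[[0,0,0],0,15],[[0,0,0],0,15],[[0,0,0],0,15]])

```text
clock: 11.45
position: [0.4811, -0.2724, 0.1637]
tcp_rot: [[0.012, 0.973, 0.233], [0.005, 0.232, -0.973], [-1.0, 0.013, -0.002]]
contact_force: [0.2, -0.0, -1.0]
width: 0.228
```

No contact yet, with the lid about 18 mm above the foot. I'll loosen to a loose cage so it settles onto the ridges.

Request:
apply_moves(increments=[[[0,0,0],0,20],[[0,0,0],0,22],[[0,0,0],0,23],[[0,0,0],0,23],[[0,0,0],0,23],[[0,0,0],0,23],[[0,0,0],0,23],[[0,0,0],0,23]])

```text
clock: 12.25
position: [0.4823, -0.2729, 0.1647]
tcp_rot: [[0.015, 0.972, 0.233], [0.004, 0.233, -0.973], [-1.0, 0.016, -0.0]]
contact_force: [0.0, 0.2, 0.5]
width: 0.273
```

```bash
python3 -c "
from bar import *
plan([.4805,-.273,.172],13,1)
p=camera('wrist');cv2.imwrite('pics/w6.png',p['frame'][:,:,::-1])
p=camera('scene');u,v=183,134;c=p['frame'][v-60:v+40,u-60:u+60,::-1];cv2.imwrite('pics/s4.png',cv2.resize(c,None,fx=6,fy=6))"
```

```text
pos [ 0.4823 -0.2729  0.1647] yaw 13.46 dyaw -0.46 q [-37.5  21.7 -16.9  50.8   0.7  39. ] down [ 0.0151  0.0038 -0.9999] F [0.02 0.18 0.47] w 0.273 t 12.25
[[-7.3, -1.7, -0.3], 0.008, 85]
```

View pics/s4.png

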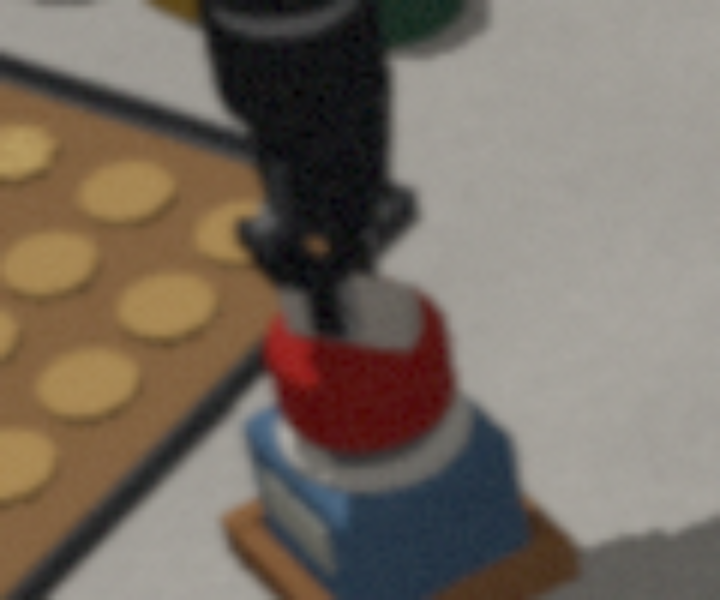

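View pics/w6.png

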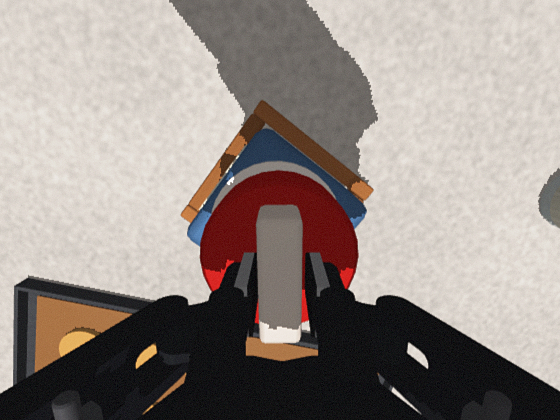

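The wrist load is gone, so the lid rests on the ridges, level. Turning it backward in small steps.

Request:
apply_moves(increments=[[[0,0,0],-0.05,23],[[0,0,0],-0.05,23],[[0,0,0],-0.05,23],[[0,0,0],-0.05,23],[[0,0,0],-0.05,23],[[0,0,0],-0.05,23],[[0,0,0],-0.05,23],[[0,0,0],-0.05,23]])

```text
clock: 13.15
position: [0.4814, -0.2729, 0.1653]
tcp_rot: [[0.014, 0.796, 0.605], [0.003, 0.605, -0.796], [-1.0, 0.013, 0.005]]
contact_force: [-0.4, 1.3, 2.1]
width: 0.273
```

```bash
cat > chk.py <<'E'
from bar import *
import sys
s=get_state();plan([.4823,-.2729,s['position'][2]],13,1);print("torque",s['torque'].round(3),"pos",s['position'])
a=camera('scene');u,v=183,134;c=cv2.resize(a['frame'][v-55:v+35,u-60:u+60,::-1],None,fx=4,fy=4)
b=camera('wrist')['frame'][150:,:,::-1][:240,120:440]
b=cv2.resize(b,(480,360));cv2.imwrite(sys.argv[1],np.hstack([c,b])[:, :800] if 0 else cv2.resize(np.hstack([c,b]),(800,300)))
E
python3 chk.py pics/c1.png
```

```text
pos [ 0.4814 -0.2729  0.1653] yaw 37.21 dyaw -24.21 q [-37.5  21.6 -16.9  50.9   0.6  15.3] down [ 0.0136  0.0035 -0.9999] F [-0.45  1.26  2.11] w 0.273 t 13.15
[[0.0, 0.7, 0.6], 0.423, 85]
torque [ 0.083  0.15  -0.117] pos [ 0.48143091 -0.27286013  0.16534483]
```

View pics/c1.png

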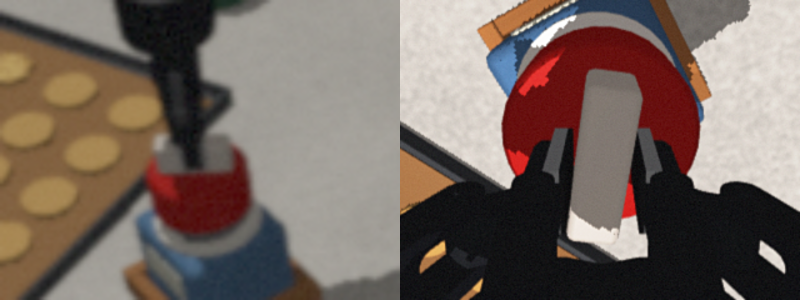

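Request:
apply_moves(increments=[[[0,0,0],-0.06,23],[[0,0,0],-0.06,23],[[0,0,0],-0.06,23],[[0,0,0],-0.06,23],[[0,0,0],-0.06,23],[[0,0,0],-0.06,23],[[0,0,0],-0.06,23],[[0,0,0],-0.06,23]])

```text
clock: 14.05
position: [0.482, -0.2735, 0.1671]
tcp_rot: [[0.016, 0.422, 0.906], [0.002, 0.906, -0.423], [-1.0, 0.008, 0.013]]
contact_force: [0.1, 0.2, -0.3]
width: 0.27
```

```bash
python3 chk.py pics/c2.png
```

```text
pos [ 0.482  -0.2735  0.1671] yaw 65.01 dyaw -52.01 q [-37.5  21.5 -16.8  51.    0.6 -12.6] down [ 0.0156  0.0019 -0.9999] F [ 0.08  0.16 -0.26] w 0.27 t 14.05
[[0.0, 0.6, -0.0], 0.908, 85]
torque [ 0.109  0.19  -0.023] pos [ 0.48203707 -0.273474    0.16705486]
```

View pics/c2.png

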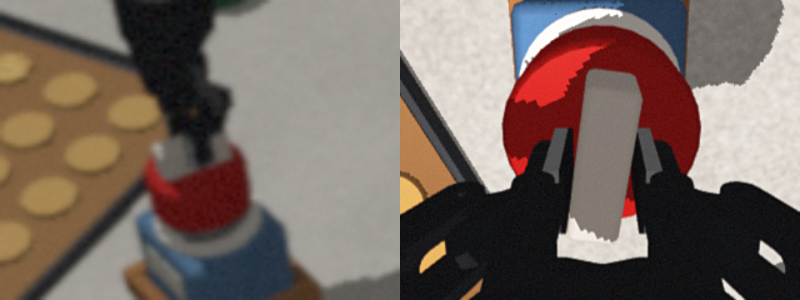

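Request:
apply_moves(increments=[[[0.3,0,0],-0.06,23],[[0.3,0,0],-0.06,23],[[0.3,0,0],-0.06,23],[[0.3,0,0],-0.06,23],[[0.3,0,0],-0.06,23],[[0.3,0,0],-0.06,23],[[0.3,0,0],-0.06,23],[[0.3,0,0],-0.06,23]])

```text
clock: 14.95
position: [0.483, -0.2736, 0.1653]
tcp_rot: [[0.018, -0.041, 0.999], [0.002, 0.999, 0.041], [-1.0, 0.001, 0.018]]
contact_force: [-2.3, 2.8, 6.9]
width: 0.266
```

```bash
python3 chk.py pics/c3.png
```

```text
pos [ 0.483  -0.2736  0.1653] yaw 92.37 dyaw -79.37 q [-37.5  21.6 -17.   50.7   0.7 -39.9] down [ 0.0178  0.0017 -0.9998] F [-2.28  2.75  6.85] w 0.266 t 14.95
[[-0.0, 0.8, -0.7], 1.385, 85]
torque [ 0.462  0.521 -0.225] pos [ 0.48300324 -0.27362888  0.16531474]
```

View pics/c3.png

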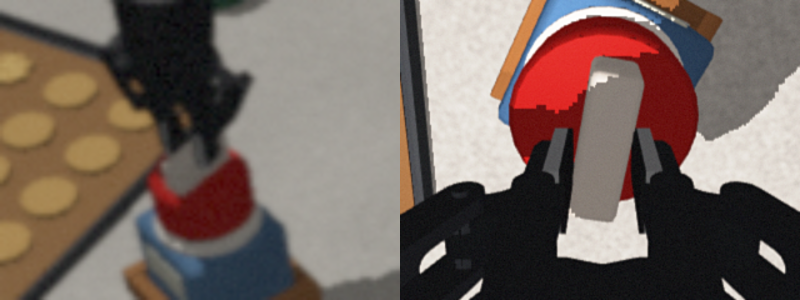

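```bash
python3 -c "
from bar import *
p=camera('wrist');cv2.imwrite('pics/w7.png',cv2.resize(p['frame'][160:380,180:400,::-1],(800,800))[:600]) if 0 else cv2.imwrite('pics/w7.png',cv2.resize(p['frame'][150:350,150:410,::-1],(780,600)))
np.save('w7.npy',p['cam_to_world'])
s=get_state();print(s['contact_force'],s['torque'],s['position'])"
```

```text
[-2.22373806  1.08974057  4.65391598] [ 0.39472014  0.4673438  -0.19635713] [ 0.48286572 -0.27351809  0.16539048]
```

View pics/w7.png

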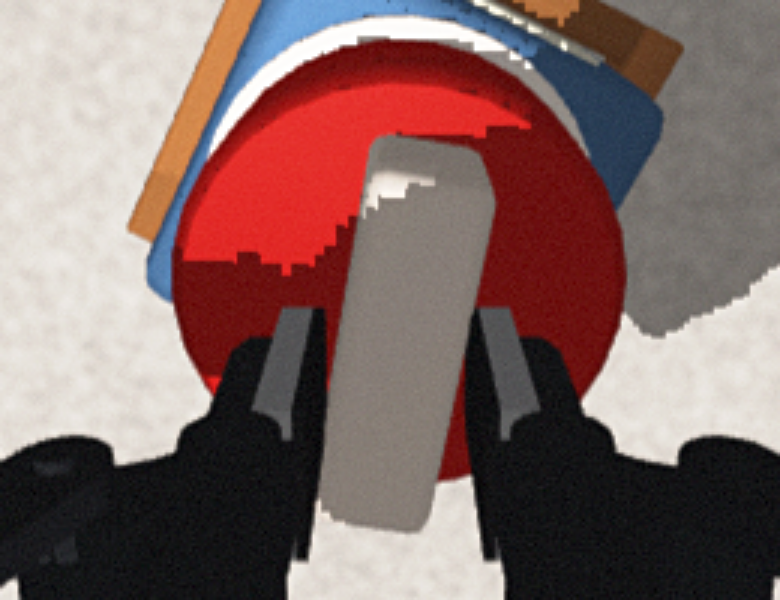

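```bash
python3 - <<'E'
from bar import *
p=camera('wrist');K=p['mtx'];M=p['cam_to_world']
def pnp(img):
    obj=np.array([[31,10,0],[31,-10,0],[-31,10,0],[-31,-10,0]],float)/1000
    for perm in ([0,1,2,3],[1,0,3,2]):
        ok,rv,tv,err=cv2.solvePnPGeneric(obj[perm],np.array(img,float),K,None,flags=cv2.SOLVEPNP_IPPE)
        for r,t,e in zip(rv,tv,err):
            R=M[:3,:3]@cv2.Rodrigues(r)[0];c=M[:3,:3]@t.ravel()+M[:3,3]
            print(c.round(4),"z axis",R[:,2].round(3),"bardir",np.degrees(np.arctan2(R[1,0],R[0,0])).round(1),"err",e)
pnp([(257.3,321.7),(291.7,326.7),(270.7,210),(314,218)])
s=get_state();print(s['position'],s['contact_force'])
E
```

```text
[ 0.4866 -0.2724  0.1632] z axis [ 0.032  0.064 -0.997] bardir -6.2 err [0.99010828]
[ 0.4805 -0.272   0.165 ] z axis [ 0.807 -0.022 -0.589] bardir -12.4 err [3.41671996]
[ 0.4866 -0.2724  0.1632] z axis [-0.032 -0.064  0.997] bardir -6.2 err [0.99010828]
[ 0.4805 -0.272   0.165 ] z axis [-0.807  0.022  0.589] bardir -12.4 err [3.41671996]
[ 0.48287025 -0.27353025  0.16535929] [-1.43546546  3.06466739  4.41951862]
```

```bash
python3 - <<'E'
from bar import *
a=camera('scene');u,v=183,134;c=cv2.resize(a['frame'][v-60:v+40,u-60:u+60,::-1],None,fx=6,fy=6)
o=cv2.imread('pics/s4.png')
cv2.imwrite('pics/cmp.png',np.hstack([o[150:550,180:560],c[150:550,180:560]]))
w6=cv2.imread('pics/w6.png');w=camera('wrist')['frame'][:,:,::-1]
cv2.imwrite('pics/cmpw.png',np.hstack([cv2.resize(x[150:350,185:375],(400,421)) for x in(w6,w)]))
E
```

```text
(no output)
```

View pics/cmp.png

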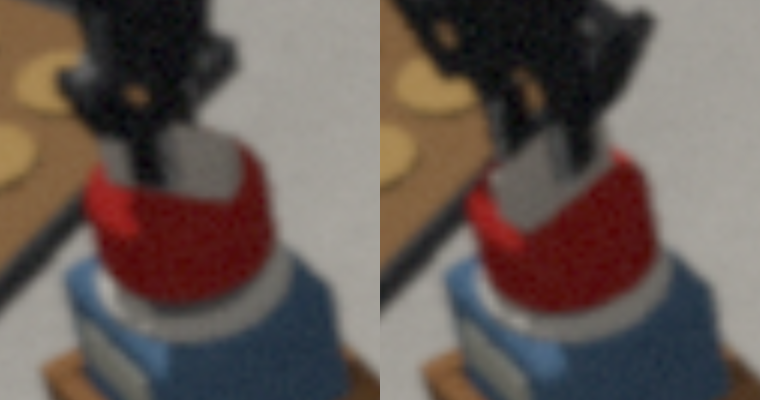

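View pics/cmpw.png

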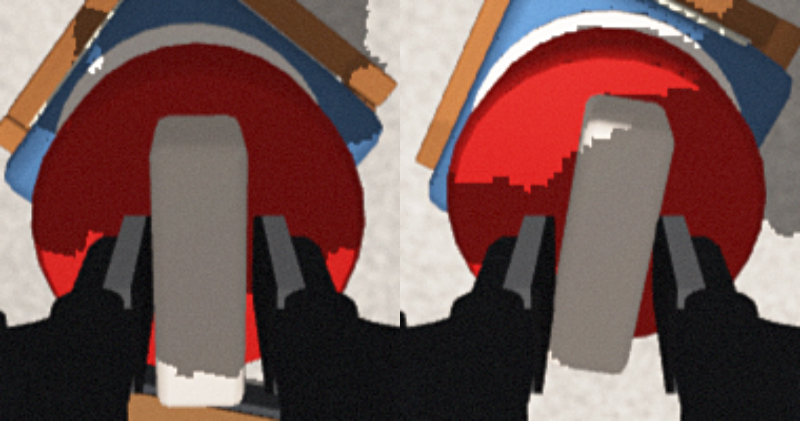

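```bash
python3 - <<'E'
from bar import *
p=camera('wrist');K=p['mtx'];M=p['cam_to_world'];s=get_state()
T=np.eye(4);T[:3,:3]=s['tcp_rot'];T[:3,3]=s['position'];C=np.linalg.inv(T)@M
obj=np.array([[31,10,0],[31,-10,0],[-31,10,0],[-31,-10,0]],float)/1000
for img in ([(152,152),(248,150),(157,405),(245,405)],[(181,138),(272,146),(150,362),(229,375)]):
    img=np.array(img,float)/2.105+[185,150]
    ok,rv,tv,err=cv2.solvePnPGeneric(obj,img,K,None,flags=cv2.SOLVEPNP_IPPE)
    r,t=rv[0],tv[0]; X=C[:3,:3]@t.ravel()+C[:3,3]; print("bar top in tool mm",(X*1000).round(1),"normal",(C[:3,:3]@cv2.Rodrigues(r)[0])[:,2].round(3),err[0])
E
```

```text
bar top in tool mm [-14.1  -0.4   2.7] normal [-1.     0.014  0.021] [0.36692026]
bar top in tool mm [-3.1  1.   2.9] normal [-0.995 -0.018  0.096] [0.64369065]
```

The bar top dropped about 11 mm relative to the tool, so the lid has fallen into the thread start. I'll lower the cage and ease the turning load.

Request:
apply_moves(increments=[[[0,0,0],0.05,23],[[1,0,0],0.05,24],[[2,0,0],0.04,24],[[2,0,0],0,24],[[2,0,0],0,24],[[1,0,0],0,24],[[0,0,0],0,24],[[0,0,0],0,24]])

```text
clock: 16.1
position: [0.4839, -0.2743, 0.1555]
tcp_rot: [[0.019, 0.106, 0.994], [0.001, 0.994, -0.106], [-1.0, 0.003, 0.018]]
contact_force: [0.1, 0.5, -0.4]
width: 0.279
```

```bash
python3 chk.py pics/c4.png; python3 -c "
from bar import *
p=camera('wrist');cv2.imwrite('pics/w8.png',cv2.resize(p['frame'][150:350,150:410,::-1],(780,600)))"
```

```text
pos [ 0.4839 -0.2743  0.1555] yaw 83.92 dyaw -70.92 q [-37.5  22.2 -17.6  49.3   0.7 -31.4] down [ 1.870e-02  6.000e-04 -9.998e-01] F [ 0.11  0.47 -0.39] w 0.279 t 16.1
[[-0.0, 1.2, -1.8], 1.238, 85]
torque [ 0.077  0.039 -0.009] pos [ 0.48392415 -0.27431064  0.15551019]
```

View pics/w8.png

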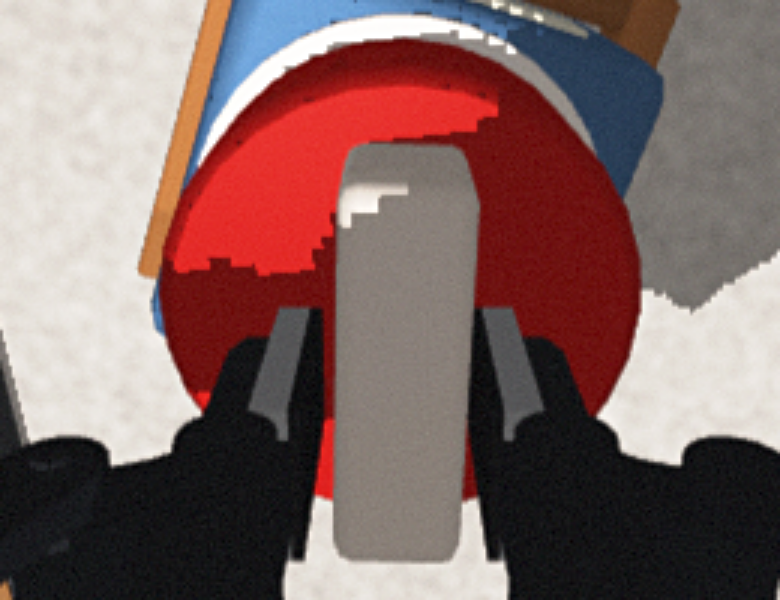

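View pics/c4.png

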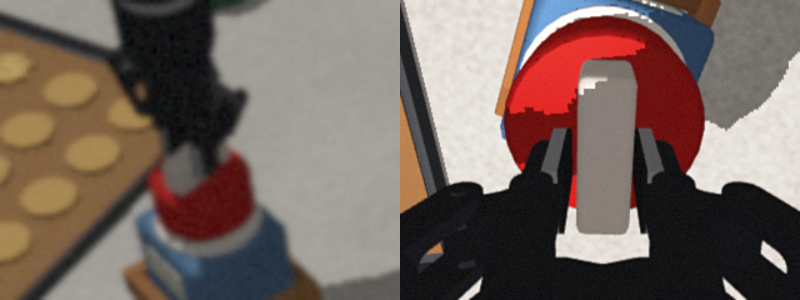

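```bash
cat > pn.py <<'E'
from bar import *
def pn(img,sc,off):
    p=camera('wrist');K=p['mtx'];M=p['cam_to_world']
    s=get_state();obj=np.array([[31,10,0],[31,-10,0],[-31,10,0],[-31,-10,0]],float)/1000
    img=np.array(img,float)/sc+off
    ok,rv,tv,err=cv2.solvePnPGeneric(obj,img,K,None,flags=cv2.SOLVEPNP_IPPE)
    R=M[:3,:3]@cv2.Rodrigues(rv[0])[0];X=M[:3,:3]@tv[0].ravel()+M[:3,3]
    print("bar top world",X.round(4),"lid origin above foot mm",((X[2]-.165)*1000).round(1),"n",R[:,2].round(3),"dir",np.degrees(np.arctan2(R[1,0],R[0,0])).round(1),err[0])
E
python3 -c "
from pn import *
pn([(336,192),(479,192),(333,557),(460,557)],3,[150,150])"
```

```text
bar top world [ 0.4817 -0.2727  0.1726] lid origin above foot mm 7.6 n [0.056 0.029 0.998] dir 172.6 [0.29152273]
```

Consistent with the thread start, with no load on the tool. I'll recentre and turn clockwise.

Request:
apply_moves(increments=[[[0,1,-1],0,24],[[0,0.5,-1],0.03,24],[[0,0,0],0.05,24],[[0,0,0],0.05,24],[[0,0,0],0.05,24],[[0,0,0],0.05,24],[[0,0,0],0.05,24],[[0,0,0],0.05,24]])

```text
clock: 17.1
position: [0.4818, -0.2725, 0.1561]
tcp_rot: [[0.019, 0.441, 0.897], [-0.001, 0.897, -0.442], [-1.0, 0.008, 0.018]]
contact_force: [0.2, 0.4, -0.3]
width: 0.28
```

```bash
python3 chk.py pics/c5.png
```

```text
pos [ 0.4818 -0.2725  0.1561] yaw 63.8 dyaw -50.8 q [-37.5  21.9 -18.1  49.1   0.7 -11.3] down [ 1.950e-02 -6.000e-04 -9.998e-01] F [ 0.19  0.37 -0.31] w 0.28 t 17.1
[[0.0, -0.2, 0.7], 0.887, 85]
torque [0.007 0.059 0.015] pos [ 0.48178134 -0.27245118  0.15611588]
```

View pics/c5.png

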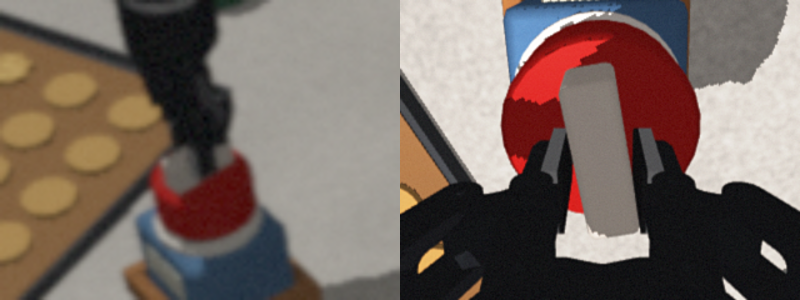

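Request:
apply_moves(increments=[[[0.2,0,0],0.06,24],[[0.2,0,0],0.06,24],[[0.2,0,0],0.06,24],[[0.2,0,0],0.06,24],[[0.2,0,0],0.06,24],[[0.2,0,0],0.06,24],[[0.2,0,0],0.06,24],[[0.2,0,0],0.06,24]])

```text
clock: 18.0
position: [0.4821, -0.2729, 0.1557]
tcp_rot: [[0.021, 0.813, 0.582], [-0.003, 0.583, -0.813], [-1.0, 0.016, 0.014]]
contact_force: [-1.3, -0.5, -1.5]
width: 0.279
```

```bash
python3 chk.py pics/c6.png
```

```text
pos [ 0.4821 -0.2729  0.1557] yaw 35.63 dyaw -22.63 q [-37.5  21.8 -18.2  48.9   0.6  16.9] down [ 0.0211 -0.0026 -0.9998] F [-1.31 -0.49 -1.51] w 0.279 t 18.0
[[0.0, 0.1, 0.1], 0.395, 85]
torque [-0.125  0.076  0.045] pos [ 0.48214699 -0.27290794  0.15565632]
```

View pics/c6.png

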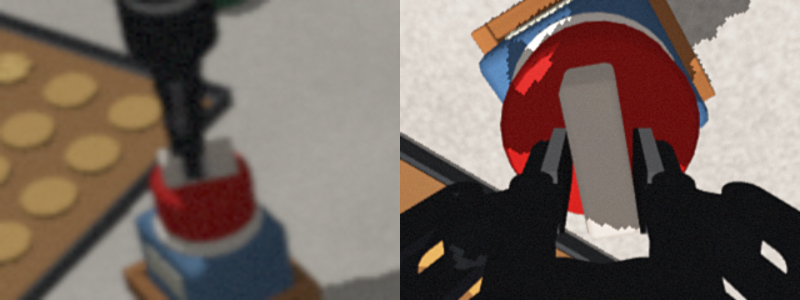

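Request:
apply_moves(increments=[[[0.2,0,0],0.06,24],[[0.2,0,0],0.06,24],[[0.2,0,0],0.06,24],[[0.2,0,0],0.06,24],[[0.2,0,0],0.06,24],[[0.2,0,0],0.06,24],[[0.2,0,0],0.06,24],[[0.2,0,0],0.06,24]])

```text
clock: 18.9
position: [0.4813, -0.2735, 0.1539]
tcp_rot: [[0.019, 0.99, 0.14], [-0.004, 0.14, -0.99], [-1.0, 0.019, 0.007]]
contact_force: [0.0, -0.4, -0.7]
width: 0.282
```

```bash
python3 chk.py pics/c7.png
```

```text
pos [ 0.4813 -0.2735  0.1539] yaw 8.04 dyaw 4.96 q [-37.5  21.9 -18.4  48.7   0.5  44.5] down [ 0.0195 -0.0041 -0.9998] F [ 0.01 -0.39 -0.68] w 0.282 t 18.9
[[0.0, 1.1, -0.4], -0.087, 85]
torque [-0.104  0.092 -0.004] pos [ 0.48127945 -0.27345779  0.15390057]
```

View pics/c7.png

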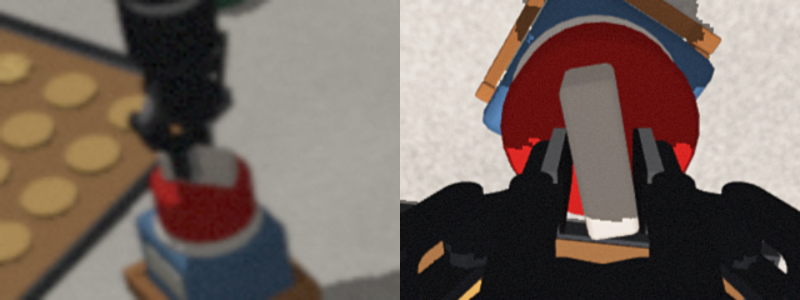

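Request:
apply_moves(increments=[[[0,0,0],0.05,24],[[0,0,0],0.05,24],[[0,0,0],0.05,24],[[0,0,0],0.05,24],[[0,0,0],0.04,24],[[0,0,0],0.04,24],[[0,0,0],0.03,24],[[0,0,0],0.03,24]])

```text
clock: 19.8
position: [0.4803, -0.2729, 0.1534]
tcp_rot: [[0.018, 0.981, -0.191], [-0.003, -0.191, -0.982], [-1.0, 0.018, -0.0]]
contact_force: [-0.7, -0.2, -0.9]
width: 0.283
```

```bash
python3 chk.py pics/c8.png
```

```text
pos [ 0.4803 -0.2729  0.1534] yaw -11.0 dyaw 24.0 q [-37.5  21.9 -18.4  48.7   0.5  63.5] down [ 0.0176 -0.0032 -0.9998] F [-0.69 -0.21 -0.94] w 0.283 t 19.8
[[0.0, 2.0, -0.4], -0.419, 85]
torque [-0.068  0.045 -0.028] pos [ 0.48027871 -0.27293552  0.15335649]
```

View pics/c8.png

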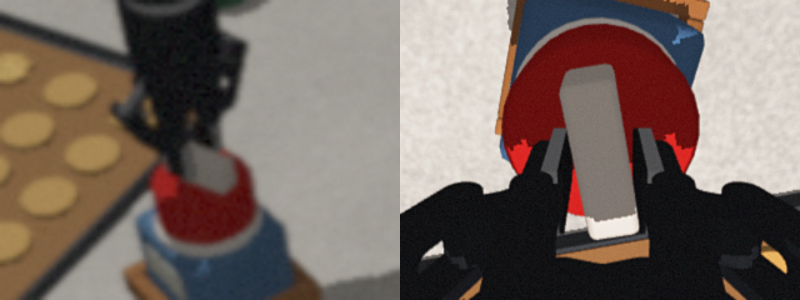

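Request:
apply_moves(increments=[[[0,0,0],0.025,24],[[0,0,0],0.025,24],[[0,0,0],0.025,24],[[0,0,0],0.025,24],[[0,0,0],0.025,24],[[0,0,0],0.025,24],[[0,0,0],0.025,24],[[0,0,0],0.025,24]])

```text
clock: 20.7
position: [0.48, -0.2728, 0.1533]
tcp_rot: [[0.017, 0.918, -0.395], [-0.003, -0.395, -0.919], [-1.0, 0.017, -0.004]]
contact_force: [-0.4, -1.0, -1.3]
width: 0.281
```

```bash
python3 chk.py pics/c9.png
```

```text
pos [ 0.48   -0.2728  0.1533] yaw -23.28 dyaw 36.28 q [-37.5  21.9 -18.5  48.7   0.5  75.8] down [ 0.0171 -0.0029 -0.9999] F [-0.39 -1.   -1.26] w 0.281 t 20.7
[[0.0, 2.1, -0.8], -0.633, 85]
torque [-0.028  0.05   0.026] pos [ 0.48003135 -0.27279932  0.15325572]
```

View pics/c9.png

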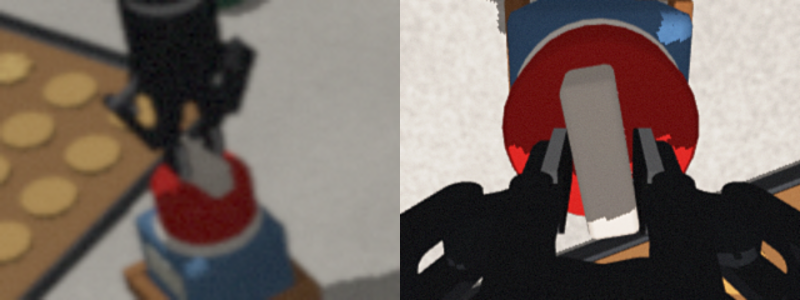

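Request:
apply_moves(increments=[[[0,0,0],0.025,24],[[0,0,0],0.025,24],[[0,0,0],0.025,24],[[0,0,0],0.025,24],[[0,0,0],0.025,24],[[0,0,0],0.025,24],[[0,0,0],0.025,24],[[0,0,0],0.025,24]])

```text
clock: 21.6
position: [0.4796, -0.2727, 0.1534]
tcp_rot: [[0.015, 0.819, -0.574], [-0.004, -0.574, -0.819], [-1.0, 0.015, -0.005]]
contact_force: [-1.0, -2.0, -0.3]
width: 0.282
```

```bash
python3 chk.py pics/c10.png;  python3 -c "
from bar import *
p=camera('wrist');cv2.imwrite('pics/w9.png',cv2.resize(p['frame'][150:350,150:410,::-1],(780,600)))"
```

```text
pos [ 0.4796 -0.2727  0.1534] yaw -35.05 dyaw 48.05 q [-37.5  21.9 -18.5  48.8   0.3  87.6] down [ 0.0153 -0.0043 -0.9999] F [-0.96 -1.96 -0.32] w 0.282 t 21.6
[[0.0, 2.3, -1.4], -0.839, 85]
torque [-0.281  0.408  2.156] pos [ 0.47959186 -0.27269102  0.15344609]
```

View pics/w9.png

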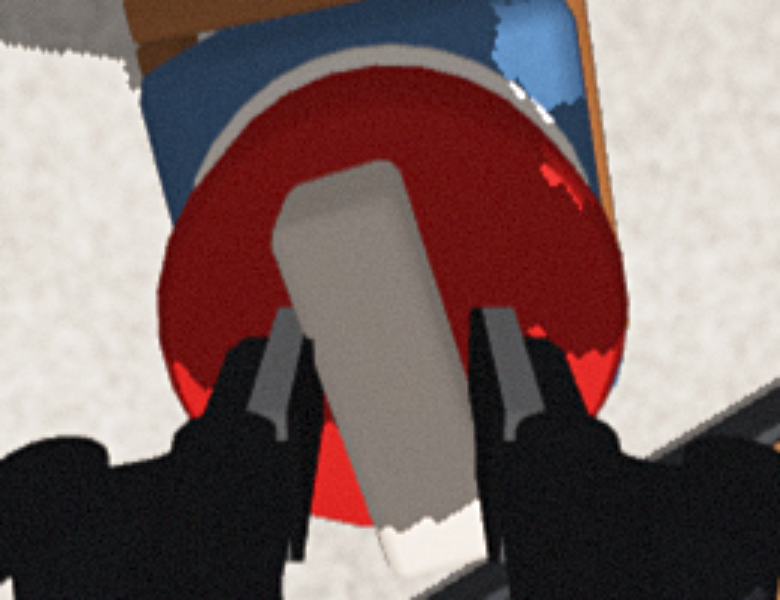

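The torque rose to 2.2 N m, above the 1.5 N m guideline, so this is the hard stop. I'm backing off straight away.

Request:
apply_moves(increments=[[[0,0,0],-0.07,24],[[0,0,0],-0.06,26],[[0,0,0],-0.05,28],[[0,0,0],-0.05,30],[[0,0,0],0,30],[[0,0,0],0,30],[[0,0,0],0,30],[[0,0,0],0,30]])

```text
clock: 22.55
position: [0.4815, -0.2733, 0.1539]
tcp_rot: [[0.021, 0.921, -0.388], [-0.002, -0.388, -0.922], [-1.0, 0.02, -0.006]]
contact_force: [0.5, -0.2, -0.3]
width: 0.351
```

```bash
python3 chk.py pics/c11.png;  python3 -c "
from bar import *
p=camera('wrist');cv2.imwrite('pics/w10.png',cv2.resize(p['frame'][150:350,150:410,::-1],(780,600)))"
```

```text
pos [ 0.4815 -0.2733  0.1539] yaw -22.83 dyaw 35.83 q [-37.6  21.9 -18.4  48.7   0.6  75.2] down [ 0.0213 -0.0021 -0.9998] F [ 0.45 -0.2  -0.28] w 0.351 t 22.55
[[0.0, 0.6, -0.7], -0.625, 85]
torque [-0.041 -0.009  0.038] pos [ 0.48147569 -0.27332848  0.15388403]
```

View pics/w10.png

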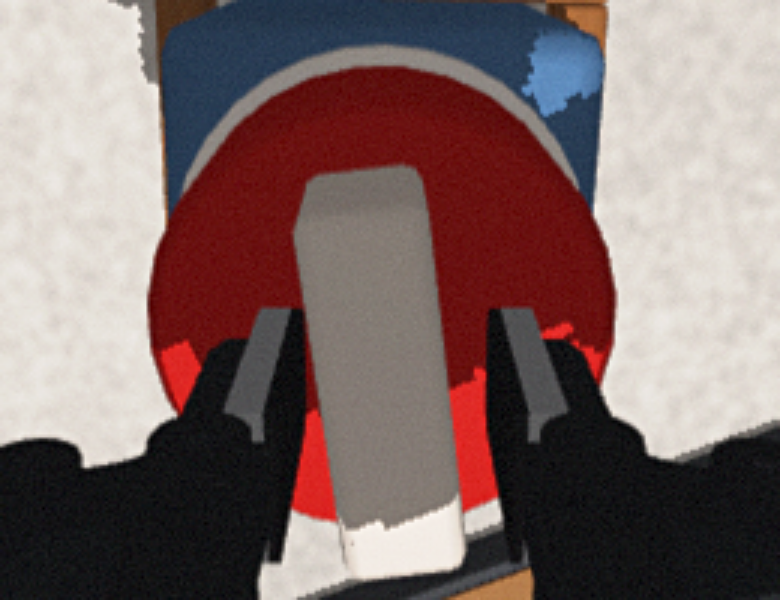

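View pics/c11.png

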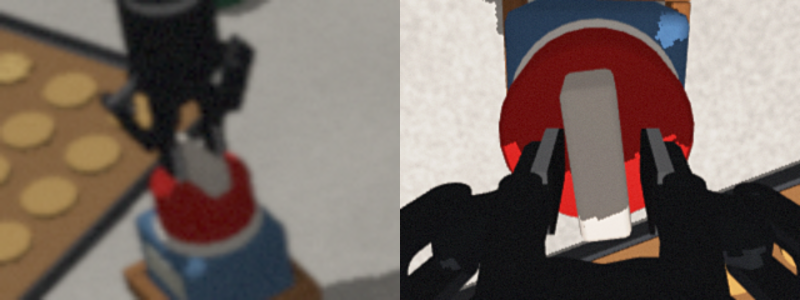

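```bash
python3 -c "
from pn import *
pn([(295,222),(430,207),(345,575),(466,566)],3,[150,150])"
```

```text
bar top world [ 0.48   -0.2746  0.1653] lid origin above foot mm 0.3 n [-0.031 -0.006  1.   ] dir 73.3 [0.17980854]
```

The relative heights agree: about 13.7 riding, 7.6 at the start and 0.3 now on the same biased scale. The lid has turned about 100° and met the hard stop. I'm releasing and backing away.

Request:
apply_moves(increments=[[[0,0,0],0,45],[[0,0,0],0,50],[[0,0,0],0,50],[[-5,0,0],0,50],[[-15,0,0],0,50],[[-25,0,0],0,50],[[-30,0,0],0,50],[[-30,0,0],0,50]])

```text
clock: 23.55
position: [0.4765, -0.2709, 0.2585]
tcp_rot: [[0.013, 0.922, -0.388], [0.004, -0.388, -0.922], [-1.0, 0.011, -0.009]]
contact_force: [0.4, 0.2, -0.3]
width: 0.588
```

```bash
python3 chk.py pics/c12.png;  python3 -c "
from bar import *
p=camera('wrist');cv2.imwrite('pics/w11.png',p['frame'][:,:,::-1])"
```

```text
pos [ 0.4765 -0.2709  0.2585] yaw -22.81 dyaw 35.81 q [-37.7  17.1  -9.2  63.2   0.6  75.1] down [ 0.0132  0.0041 -0.9999] F [ 0.43  0.19 -0.33] w 0.588 t 23.55
[[0.1, 6.1, -0.4], -0.625, 85]
torque [-0.016  0.05  -0.049] pos [ 0.47649283 -0.27093347  0.25846932]
```

View pics/w11.png

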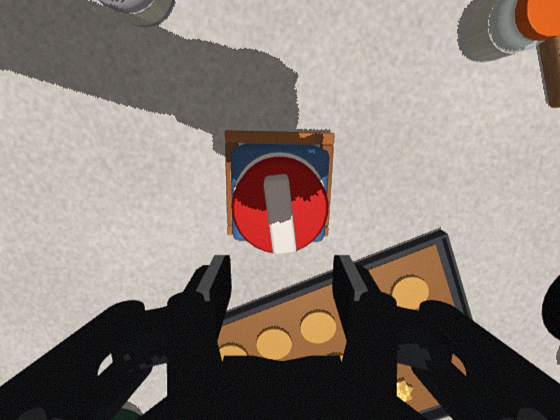

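View pics/c12.png

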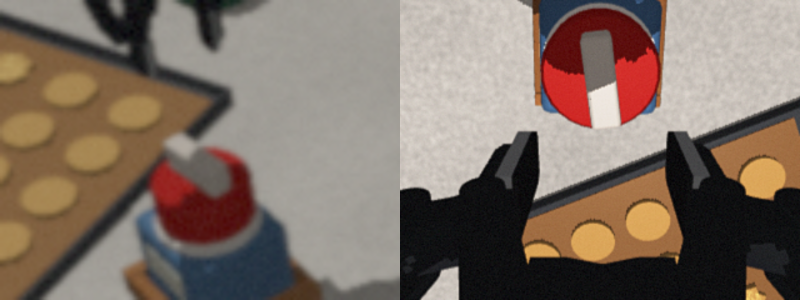

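```bash
python3 - <<'E'
from bar import *
P=camera('scene');c=(.4805,-.2735);d=np.radians(73.3);im=[]
for h in(.005,.010):
    u,v=proj(P,[*c,.12]).round().astype(int);k=12;r=33
    a=cv2.resize(np.ascontiguousarray(P['frame'][v-r:v+r,u-r:u+r,::-1]),None,fx=k,fy=k,interpolation=cv2.INTER_CUBIC)
    px=lambda X:((proj(P,X)-[u-r,v-r]+.5)*k).astype(int)
    for z,col in((.1+h,(0,255,0)),(.137+h,(255,255,0))):
        cv2.polylines(a,[np.array([px([c[0]+.043*np.cos(t),c[1]+.043*np.sin(t),z]) for t in np.linspace(0,6.28,60)],np.int32)],True,col,2)
    e=np.array([np.cos(d),np.sin(d)]);f=np.array([-e[1],e[0]])
    cv2.polylines(a,[np.array([px([*(np.array(c)+.031*i*e+.01*j*f),.165+h]) for i,j in((1,1),(1,-1),(-1,-1),(-1,1))],np.int32)],True,(0,255,255),2)
    im.append(cv2.resize(a,(400,400)))
cv2.imwrite('pics/fin.png',np.hstack(im))
E
```

```text
(no output)
```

View pics/fin.png

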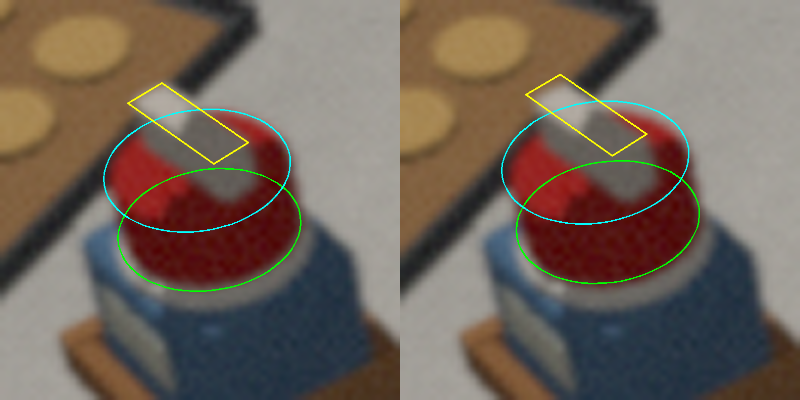

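```bash
python3 -c "
from h import *
s=get_state();print(s['contact_force'],s['qd'].round(2),s['clock']);print(job_done())"
```

```text
[0.24263735 0.30363622 0.34604064] [-0.02  1.29 -2.23 -0.59 -0.    0.05] 23.75
the job is handed in; nothing more can be done
None
```

I picked up the red lid, rested it on the neck and turned it backward until it dropped into the thread start. I then screwed it clockwise to the hard stop, let go, moved clear and handed the job in at about 24 s.

**What the last checks showed**
- **Drop:** in the wrist camera, the bar top fell about 11 mm relative to the gripper during the backward turn. The lid read about 10 mm lower in world height.
- **Screwing home:** the lid then turned about 100° clockwise and came down further. The wrist estimate says about 7 mm more and 5 mm was expected. The torque stayed low until it jumped at the stop.
- **Final state:** the lid looks level and centred on the neck. The tool reads no contact force and the gripper is clear. The bystanders still in view looked undisturbed, though I did not measure them all.

**What did not go cleanly or disagreed**
- **Torque at the stop:** it briefly read 2.2 N m, over the 1.5 N m guideline for forcing. I backed off in the next move.
- **Absolute height:** the wrist estimates were biased low by 3 to 5 mm. The scene picture could not separate 5 mm from 7 mm, so "fully home" rests on the hard stop, the turn angle and the relative drop.
- **Sideways position:** the scene camera disagreed with the top camera by about 1 pixel, roughly 2 mm.

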